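# Drive a tag pin home with the spring driver

### The arm

A 6-joint arm with a two-finger parallel gripper is mounted at the origin on the work surface. World frame = base frame: x ahead of the robot, y to its left, z up, the work surface at z = 0. Lengths are in m, angles in rad, forces in N, time in s.
With the tool pointing down it reaches from about 0.225 to 0.875 m from the base axis. Payload 3.4 kg.
Tool frame: the origin (TCP) lies at the very end of the fingers, on their centre line; the grasp point (between the pads) lies 19 mm behind it; z points along the fingers, y is the direction in which the jaws open and shut (so a half turn about z gives the same grasp; the last joint's range is limited). The gripper opens to 85 mm and grips with 20 to 120 N. Pads are 22 mm wide; open, the fingers measure 114 mm over their backs; the gripper's body (76 mm by 85 mm) begins 54 mm behind the grasp point. The pads swing forward as they close: fully open they stand 13 mm farther back than shut.
Start: joints at [-1.36, 0.276, 1.505, -0, 1.361, -0.121], TCP at [0.187, -0.544, 0.231] pointing down, gripper open.
Joint ranges: [-2.89, 2.89], [-0.75, 2.08], [0.22, 2.7], [-1.18, 4.32], [0.11, 2.71], [-2.7, 2.7]. Speed limits (rad/s): [2.57, 2.57, 3.14, 3.14, 3.14, 3.14].

### API

Orientations are given as a unit quaternion [w, x, y, z].
In Python, from rig import get_state, get_image, camera_model, sign_off gives the robot as it stands. The module is installed in compiled form; this text tells all that it offers.
- The arm moves only by the tool drive_tool, never from a script. Its argument "motion" is text: rows parted by semicolons, each of 7 numbers parted by spaces: the turn, a rotation vector about the tool's x, y, z in degrees, then the shift along the tool's x, y, z in m, then the opening in per cent of the stroke, from 0 (shut) to 100 (fully open). In form: wx wy wz tx ty tz hand; .... A call has 1 to 12 rows; each row shifts and turns the pose as measured when the row begins, along the tool's axes as they then stand; what a row does not reach is not made up. A row lasts 1/8 s, in which the tool goes at most 62.5 mm and 10.7 degrees, less where a joint would pass 70% of its speed; a pose out of reach is approached as far as the arm can. A call is refused whole if a number of a shift passes 0.0625 or a number of a turn 10.7, either way. A call with a gripper value outside its range is refused whole. The fingers move at their own pace and stop on an object; "newtons" is the grip in N (left out, the last holds). Time passes only in rows, so rows that do not move let the fingers close. It gives the time, the measured TCP pose, the force and the opening at its end, in the units of the state.
- get_state(): the state, without advancing time (a new reading comes with each control period).
- get_image(name): name is "scene" or "side" or "wrist"; returns (picture, depth): 420x560x3 uint8, red, green, blue; 420x560 float32, m along the optical axis (not along the pixel's ray), 0 where there is no reading.
- camera_model(name): a dict with "camera_matrix" (3x3 intrinsics, pixels), "cam_to_world" (4x4, takes a point from camera to world coordinates); the wrist camera has in their place "T_tool_cam" (4x4, takes a point from camera to tool coordinates, whose origin is the TCP and whose axes are the flange's). Camera axes: x right, y up, looking along -z (the intrinsics and any distortion apply to the point x, -y, -z); pixel columns grow to the right and rows downward; lengths in m; the calibration is good to about 2 mm. The wrist camera is an equidistant fisheye: a pixel r from the principal point sees the ray r / f radians off the axis. A picture is of the moment at which its call begins: read the wrist's pose just before it. camera_model takes no time and is no camera call.
- sign_off(): hands the job in, once; it reports no verdict.
The state is a dict: "clock": time; "qpos": joint angles; "qd": joint speeds; "effort": joint torques, N m; "position": TCP position; "ee_rot": TCP orientation; "contact_force": force on the tool from outside, world axes, zero at the start; "moment": the same for the moment, N m; "width": finger opening in m.
Only numpy, scipy, OpenCV 4.12 (cv2) and the standard library are available. Lean on these libraries where they do the work, as an engineer would, in place of code of your own. Each camera call takes 0.05 s, during which the arm holds its last target.

### The job

Cock the bench pin driver by drawing its striker back until the sear catches and holds it by itself, then trip the sear so that the striker shoots forward and drives the steel pin fully home in the timber sample. The driver must do the driving: do not press the pin in with the robot, and leave the glue bottle, offcut and card box where they are.

Things in the scene. Friction and masses are not known exactly. Their poses are not given: they have to be found in the camera images.
- driver: Bench pin driver, bolted down: grey base plate 120 x 390 x 15 mm. Origin on the table, on the striker's centre line; z up; its +y runs along the base: the striker is DRAWN along +y and fires along -y. Offsets are in mm in this frame. Clamped timber block x -40..40, y -165..-105, top z 90; front guide y -72..-60, 65 high; sear rocker x -8..8, y 71..165, top z 98; its posts y 113..131, 92 high.
- paddle (a point): Middle of the top edge of the cocking paddle, an upright dark steel plate on the striker rod, 50 wide (driver x), 8 thick (y), top z 145. At rest at (0, -20, 145). Push its flat front face (4 mm to the -y side) along driver +y to cock. Below it runs the rod, 16 thick, top z 68, with a collar to z 74; nothing in front of the paddle is above z 90. It moves with the striker.
- striker (a joint): Travel of the striker along driver +y, m. 0 = rest; the sear snaps in behind the catch at 0.050; solid stop at 0.062. Spring 320 N/m (16 N at 0.050), plus up to about 7 N while the catch lifts the sear. Let go short of 0.050 it flies forward; let go beyond, it settles at about 0.050 and stays. After a shot it swings and settles within a few mm of 0.
- pad (a point): Centre of the top of the thumb pad, a black disc 34 mm across at the rear end of the sear rocker, at (0, 172, 104), behind the paddle on the driver's +y side. Pushing it down swings the rocker and lifts the sear tooth off the catch: about 8 mm of travel and about 10 N; it bottoms at about 12 mm.
- trip (a joint): Angle of the sear rocker, rad: 0 = tooth down (spring returned), about 0.15 = tooth clear of the catch, 0.25 = bottomed. The pad is 50 mm from its pivot.
- pin_head (a point): Centre of the outer face of the pin's head, a steel disc 18 mm across and 4 mm thick, 60 mm above the table, on the timber's face that looks along the driver's +y towards the striker's nose. Offset (0, -89, 60) mm with joint pin at 0.
- pin (a joint): How far the pin has been driven, m: at the start 0 to 0.003 (head standing 12 to 9 mm off the timber), 0.012 = head against the timber, fully home. It resists with about 9 N; one shot from the sear drives it home.
- glue: Bystander: upright white glue bottle, 52 mm across, 130 mm high; origin at the centre of its base.
- offcut: Bystander: stepped timber offcut 70 x 100 x 55 mm; origin at the centre of its underside.
- pinbox: Bystander: open card box 90 x 110 x 45 mm; origin at the centre of its underside.

How it is judged:
On the way, in this order (a step that is already met when the one before it is completed fails the run):
1. striker cocked: held back by the sear alone, the fingers touching nothing (value of joint striker above 0.046 m and contact force between the fingers and anything else below 0.5 N and value of joint pin below 0.0105 m), for 0.3 s.
2. striker fired and the pin driven home (value of joint striker below 0.03 m and value of joint pin above 0.0105 m), for 0.1 s.
At the end, for the whole second after the job is handed in: The pin is home (head within 1.5 mm of the timber), the striker is back in front (uncocked, within 15 mm of rest) and the trip pad has been let go (within 0.05 rad of up) (value of joint pin above 0.0105 m and value of joint striker below 0.015 m and value of joint trip below 0.05 rad); the robot touches nothing.
It fails at once if the robot pressed on the pin itself (contact force between any of the arm, the fingers and pin above 1 N).
It fails at once if a bystander (glue bottle, offcut, card box) was moved over 30 mm (distance of any of glue, offcut, pinbox from where it was at the start of the episode above 0.03 m).
It also fails if it takes over 45 s, if anything falls off the work surface, if the arm or the gripper's body presses on something with over 40 N, if the wrist force passes 120 N, or if a joint passes its speed limit or range.

## Working session

There is one attempt and no reset: what is moved stays moved. The work goes in short steps, Python scripts to look and compute and a tool call to move; the robot and the scene stay as the last step left them, time stands still between calls to the robot, and variables do not carry over. Pictures are saved under pics/ and viewed, and the job is handed in when it is done.

Besides the shell and the picture viewer there is one more tool, called after ">>>" by a JSON object that holds its "fn" and its "kwargs". drive_tool: Moves the arm, as the interface text tells. Its arguments: {"type":"object","properties":{"motion":{"type":"string"},"newtons":{"type":"number"}},"required":["motion"]}

```bash
mkdir -p pics; ls; python3 - <<'E'
from rig import *
import cv2,numpy as np
s=get_state(); print(s)
for n in ["scene","side"]:
    im,d=get_image(n); cv2.imwrite(f"pics/{n}0.png",im[:,:,::-1]); np.save(f"{n}0.npy",d); np.save(f"{n}0i.npy",im)
    m=camera_model(n); print(n,{k:(np.round(v,4).tolist() if hasattr(v,'shape') else v) for k,v in m.items()})
print(camera_model("wrist"))
E
```

```text
pics
{'clock': 0.0, 'qpos': array([-1.35999974e+00,  2.76576032e-01,  1.50614842e+00, -3.23264164e-06,
        1.36066760e+00, -1.21017192e-01]), 'qd': array([ 0.00042875, -0.00143084,  0.00125029, -0.00094773,  0.00177779,
        0.00082101]), 'effort': array([-3.06278998e-03, -4.16778517e+01, -2.45804572e+01, -1.78195087e-04,
        1.12029217e-02, -3.33027728e-06]), 'position': array([ 0.18718453, -0.54312205,  0.23044442]), 'ee_rot': array([-8.98721139e-04,  9.86268536e-01,  1.65147103e-01, -4.19524984e-05]), 'contact_force': array([-0.14691494,  0.5851047 ,  0.65888987]), 'moment': array([-0.0229418 , -0.01783431,  0.03026775]), 'width': 0.08550115246557072}
scene {'camera_matrix': [[503.3407, 0.0, 279.693], [0.0, 503.3407, 210.75], [0.0, 0.0, 1.0]], 'cam_to_world': [[-0.8729, -0.2988, 0.3857, 1.0768], [0.4879, -0.532, 0.6921, 0.8623], [-0.0016, 0.7923, 0.6102, 0.9424], [0.0, 0.0, 0.0, 1.0]]}
side {'camera_matrix': [[447.6137, 0.0, 278.2701], [0.0, 447.6137, 208.9191], [0.0, 0.0, 1.0]], 'cam_to_world': [[-0.9487, 0.2161, -0.2306, 0.2732], [-0.316, -0.6525, 0.6888, 0.7352], [-0.0016, 0.7263, 0.6873, 0.8918], [0.0, 0.0, 0.0, 1.0]]}
{'camera_matrix': array([[325.1922621 ,   0.        , 282.18172835],
       [  0.        , 325.1922621 , 211.03513426],
       [  0.        ,   0.        ,   1.        ]]), 'T_tool_cam': array([[ 2.52275332e-05,  9.57295600e-01,  2.89110936e-01,
         7.42124801e-02],
       [ 9.99999932e-01, -1.30612577e-04,  3.45221511e-04,
        -1.06794556e-03],
       [ 3.68240558e-04,  2.89110907e-01, -9.57295538e-01,
        -1.42063367e-01],
       [ 0.00000000e+00,  0.00000000e+00,  0.00000000e+00,
         1.00000000e+00]])}
```

View pics/scene0.png

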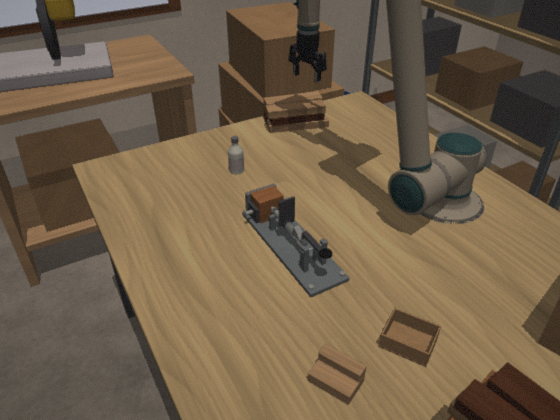

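View pics/side0.png

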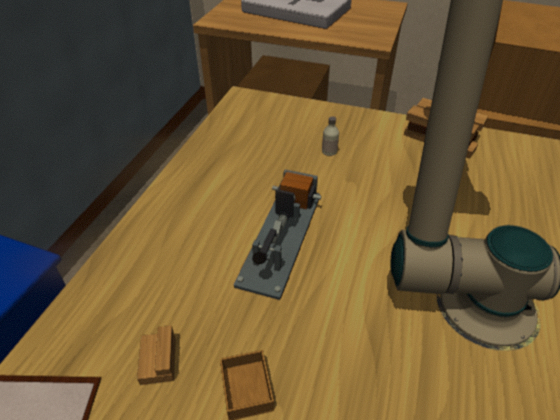

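Both views show the driver mid-table: timber at the far end, paddle near (287,210) in scene and pad near (325,253). The glue is behind the timber, and the offcut and box are well off the +y end. Next I zoom in.

```bash
cat > h.py <<'E'
import numpy as np
from rig import camera_model
def ray(n,u,v):
    m=camera_model(n);K=m["camera_matrix"];T=m["cam_to_world"]
    d=np.array([(u-K[0,2])/K[0,0],-(v-K[1,2])/K[1,1],-1.])
    return T[:3,3],T[:3,:3]@d
def plane(n,u,v,z):
    o,d=ray(n,u,v);return o+d*(z-o[2])/d[2]
def proj(n,p):
    m=camera_model(n);K=m["camera_matrix"];T=m["cam_to_world"]
    c=T[:3,:3].T@(np.asarray(p)-T[:3,3]);return np.array([K[0,0]*c[0]/-c[2]+K[0,2],K[1,1]*-c[1]/-c[2]+K[1,2]])
E
python3 - <<'E'
import numpy as np,cv2
a=np.load("scene0i.npy")[170:300,230:360]; b=np.load("side0i.npy")[160:305,220:340]
cv2.imwrite("pics/c1.png",cv2.resize(a[:,:,::-1],None,fx=4.5,fy=4.5,interpolation=cv2.INTER_CUBIC))
cv2.imwrite("pics/c2.png",cv2.resize(b[:,:,::-1],None,fx=4,fy=4,interpolation=cv2.INTER_CUBIC))
E
```

```text
(no output)
```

View pics/c1.png

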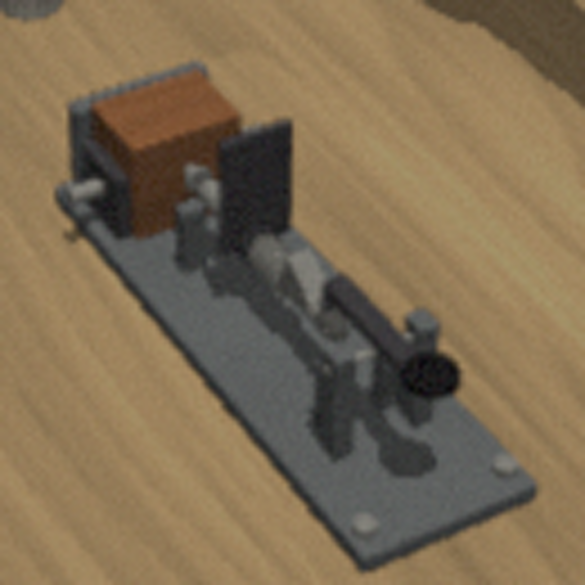

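View pics/c2.png

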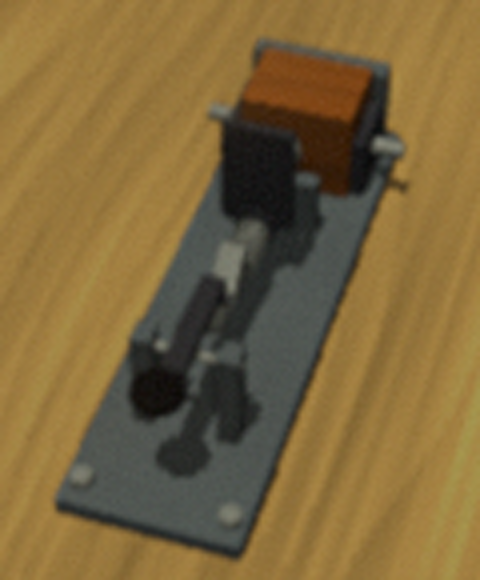

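```bash
python3 - <<'E'
from h import *
S=lambda x,y:("scene",230+(x+.5)/4.5-.5,170+(y+.5)/4.5-.5)
D=lambda x,y:("side",220+(x+.5)/4-.5,160+(y+.5)/4-.5)
P={}
for nm,f,pt,z in [("pad",S,(430,372),.104),("pad",D,(159,387),.104),
 ("padTL",S,(220,140),.145),("padTR",S,(291,122),.145),("padTL",D,(224,121),.145),("padTR",D,(298,131),.145),
 ("cornL",S,(365,558),.015),("cornR",S,(535,487),.015),("cornL",D,(58,500),.015),("cornR",D,(243,548),.015),
 ("timTL",S,(93,108),.09),("timTR",S,(200,72),.09),("timNR",S,(243,118),.09),("timNL",S,(135,148),.09),
 ("timTL",D,(263,53),.09),("timTR",D,(374,68),.09),("timNR",D,(355,117),.09),("timNL",D,(240,98),.09)]:
    p=plane(*f(*pt),z);P[nm,f(0,0)[0]]=p;print(nm,f(0,0)[0],p.round(4))
for c in("scene","side"):
    pad=P["pad",c][:2];e=(P["padTL",c]+P["padTR",c])[:2]/2
    v=pad-e;print(c,"dist pad-paddle",np.linalg.norm(v),"yaw",np.degrees(np.arctan2(v[1],v[0])))
    w=(P["padTR",c]-P["padTL",c])[:2];print("width",np.linalg.norm(w),np.degrees(np.arctan2(w[1],w[0])))
    w=(P["cornR",c]-P["cornL",c])[:2];m=(P["cornR",c]+P["cornL",c])[:2]/2;print("base",np.linalg.norm(w),np.degrees(np.arctan2(w[1],w[0])),m)
    t=sum(P[k,c] for k in("timTL","timTR","timNL","timNR"))[:2]/4
    v=pad-t;print("pad-tim",np.linalg.norm(v),"yaw",np.degrees(np.arctan2(v[1],v[0])), t)
# triangulate pad
E
```

```text
pad scene [0.531  0.1127 0.104 ]
pad side [0.5285 0.1103 0.104 ]
padTL scene [ 0.5542 -0.082   0.145 ]
padTR scene [ 0.5083 -0.077   0.145 ]
padTL side [ 0.5524 -0.0779  0.145 ]
padTR side [ 0.5049 -0.0834  0.145 ]
cornL scene [0.5881 0.143  0.015 ]
cornR scene [0.4742 0.144  0.015 ]
cornL side [0.5845 0.1428 0.015 ]
cornR side [0.4674 0.1408 0.015 ]
timTL scene [ 0.5727 -0.2176  0.09  ]
timTR scene [ 0.4929 -0.2195  0.09  ]
timNR scene [ 0.4937 -0.1606  0.09  ]
timNL scene [ 0.569  -0.1659  0.09  ]
timTL side [ 0.5702 -0.2164  0.09  ]
timTR side [ 0.4907 -0.2249  0.09  ]
timNR side [ 0.4892 -0.1698  0.09  ]
timNL side [ 0.5702 -0.1642  0.09  ]
scene dist pad-paddle 0.1921595336744734 yaw 90.08149505009818
width 0.04613800489899103 173.81035993518026
base 0.11386937843603809 179.49572806098965 [0.53116435 0.14354816]
pad-tim 0.3035857675713657 yaw 90.21052238510873 [ 0.53207008 -0.19091814]
side dist pad-paddle 0.19093066981468787 yaw 90.03213474208499
width 0.047766553553365364 -173.30019913871396
base 0.11711072424182432 -179.01955210159653 [0.5259421  0.14183355]
pad-tim 0.30411405323517604 yaw 90.29006286513031 [ 0.53006462 -0.1938336 ]
```

Both views agree: driver yaw is about 0 (its +y is world +y), with the origin near (0.530, -0.060). Pad-to-paddle measures 0.192 m, as expected. I'll turn the tool so its x lies along world +y, with the fingers shut and held high.

>>> {"fn": "drive_tool", "kwargs": {"motion": "0 0 -10.2 0 0 0 0;0 0 -10.2 0 0 0 0;0 0 -10.2 0 0 0 0;0 0 -10.2 0 0 0 0;0 0 -10.2 0 0 0 0;0 0 -10.2 0 0 0 0;0 0 -10 0 0 0 0;0 0 0 0 0 0 0", "newtons": 60}}

```text
clock: 1.1
position: [0.1866, -0.5404, 0.2261]
ee_rot: [-0.005, 0.692, 0.722, 0.003]
contact_force: [-0.3, -1.3, -0.4]
width: 0.0
```

```bash
cat > st.py <<'E'
from rig import *
import numpy as np
from scipy.spatial.transform import Rotation as R
s=get_state();q=s["ee_rot"];M=R.from_quat([q[1],q[2],q[3],q[0]]).as_matrix()
print(s["clock"],s["position"].round(4),s["width"],s["contact_force"].round(1));print(M.round(3));print(s["qpos"].round(2))
E
python3 st.py
```

```text
1.1 [ 0.1866 -0.5404  0.2261] 2.380749069103068e-05 [-0.3 -1.3 -0.4]
[[-0.043  0.999 -0.002]
 [ 0.999  0.043  0.011]
 [ 0.011 -0.002 -1.   ]]
[-1.36  0.28  1.51 -0.    1.36 -1.4 ]
```

>>> {"fn": "drive_tool", "kwargs": {"motion": "0 0 0 0.0433 0.04 0 0;0 0 0 0.0433 0.04 0 0;0 0 0 0.0433 0.04 0 0;0 0 0 0.0433 0.04 0 0;0 0 0 0.0433 0.04 0 0;0 0 0 0.0433 0.04 0 0;0 0 0 0.0433 0.04 0 0;0 0 0 0.0433 0.04 0 0;0 0 2.5 0.04 0.04 0 0;0 0 0 0 0 0 0"}}

```text
clock: 2.35
position: [0.5462, -0.1336, 0.2274]
ee_rot: [-0.004, 0.721, 0.693, 0.003]
contact_force: [0.3, 0.2, -0.0]
width: 0.0001
```

```bash
python3 st.py; python3 - <<'E'
from rig import *
import cv2
for n in("wrist","scene","side"):
    im,d=get_image(n);cv2.imwrite(f"pics/{n}1.png",im[:,:,::-1])
E
```

```text
2.35 [ 0.5462 -0.1336  0.2274] 8.012781254560746e-05 [ 0.3  0.2 -0. ]
[[ 0.039  0.999 -0.001]
 [ 0.999 -0.039  0.01 ]
 [ 0.01  -0.001 -1.   ]]
[-0.37  0.26  1.54  0.01  1.35 -0.33]
```

View pics/wrist1.png

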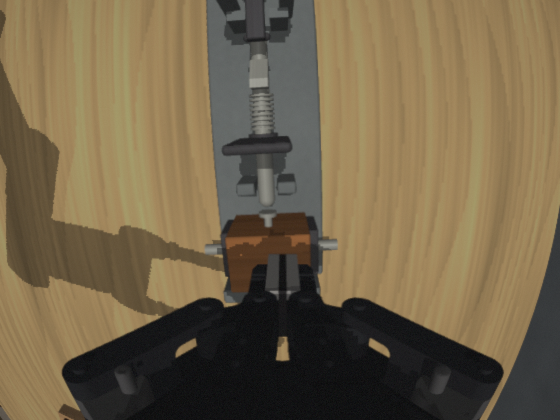

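View pics/scene1.png

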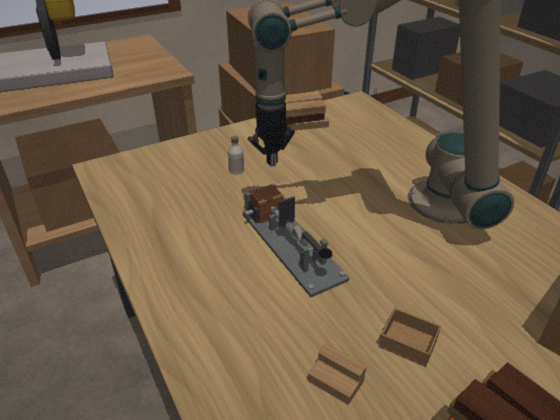

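The wrist view shows the paddle at (225..291, 147), the striker's nose at (267,205), the pin at (268,218) and the finger tips at (283,265). The tool sits slightly to +x of the centre line. I'll measure from this view.

```bash
cat >> h.py <<'E'
from scipy.spatial.transform import Rotation as R
def wray(u,v,pos,q):
    m=camera_model("wrist");K=m["camera_matrix"];T=m["T_tool_cam"]
    x,y=u-K[0,2],v-K[1,2];r=np.hypot(x,y);t=r/K[0,0]
    d=np.array([np.sin(t)*x/r,-np.sin(t)*y/r,-np.cos(t)])
    M=R.from_quat([q[1],q[2],q[3],q[0]]).as_matrix()
    return M@T[:3,3]+pos, M@T[:3,:3]@d
def wplane(u,v,z,pos,q):
    o,d=wray(u,v,pos,q);return o+d*(z-o[2])/d[2]
E
python3 - <<'E'
from h import *
from rig import get_state
import cv2
s=get_state();p,q=s["position"],s["ee_rot"]
for nm,u,v,z in [("paddle topL",224,146,.145),("paddle topR",291,138,.145),("paddle L bot",226,153,.145),("paddleR bot",290,152,.145),("base L",210,100,.015),("base R",318,100,.015),("baseL2",216,190,.015),("baseR2",320,190,.015),("pin",268,212,.065),("timTL near",231,216,.09),("timTR",308,213,.09),("nose",267,200,.06)]:
    print(nm,wplane(u,v,z,p,q).round(4))
im=cv2.imread("pics/wrist1.png")[0:300,180:360];cv2.imwrite("pics/w1c.png",cv2.resize(im,None,fx=2,fy=2,interpolation=cv2.INTER_CUBIC))
E
```

```text
paddle topL [ 0.505  -0.0803  0.145 ]
paddle topR [ 0.5518 -0.0772  0.145 ]
paddle L bot [ 0.5061 -0.0853  0.145 ]
paddleR bot [ 0.5508 -0.0869  0.145 ]
base L [ 0.4682 -0.0378  0.015 ]
base R [ 0.5853 -0.0443  0.015 ]
baseL2 [ 0.4676 -0.1392  0.015 ]
baseR2 [ 0.585  -0.1443  0.015 ]
pin [ 0.5284 -0.153   0.065 ]
timTL near [ 0.496  -0.1481  0.09  ]
timTR [ 0.5659 -0.1481  0.09  ]
nose [ 0.5278 -0.1421  0.06  ]
```

View pics/w1c.png

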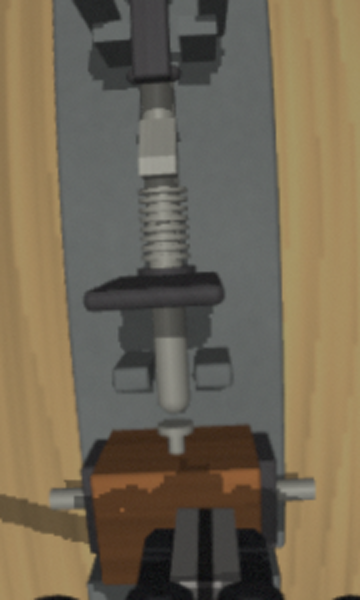

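>>> {"fn": "drive_tool", "kwargs": {"motion": "0 0 -2.2 0.009 -0.017 0 0;0 0 0 0 0 0 0;0 0 0 0 0 0.039 0;0 0 0 0 0 0.039 0;0 0 0 0 0 0.037 0;0 0 0 0 0 0 0"}}

```text
clock: 3.25
position: [0.5258, -0.136, 0.1119]
ee_rot: [0.0, 0.715, 0.7, 0.002]
contact_force: [-0.7, -0.1, 0.8]
width: -0.0001
```

```bash
python3 st.py; python3 - <<'E'
from rig import *
import cv2
im,d=get_image("wrist");cv2.imwrite("pics/w2.png",im[:,:,::-1])
im,d=get_image("scene");im=im[120:300,200:380];cv2.imwrite("pics/s2.png",cv2.resize(im[:,:,::-1],None,fx=3,fy=3))
E
```

```text
3.25 [ 0.5258 -0.136   0.1119] -0.00013671024637347925 [-0.7 -0.1  0.8]
[[ 0.021  1.     0.004]
 [ 1.    -0.021  0.003]
 [ 0.003  0.004 -1.   ]]
[-0.38  0.32  1.76  0.    1.06 -0.37]
```

View pics/w2.png

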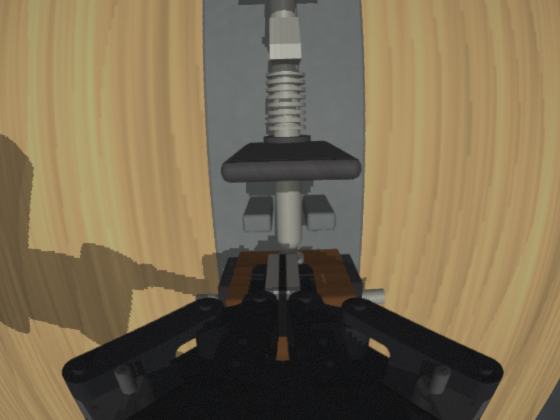

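View pics/s2.png

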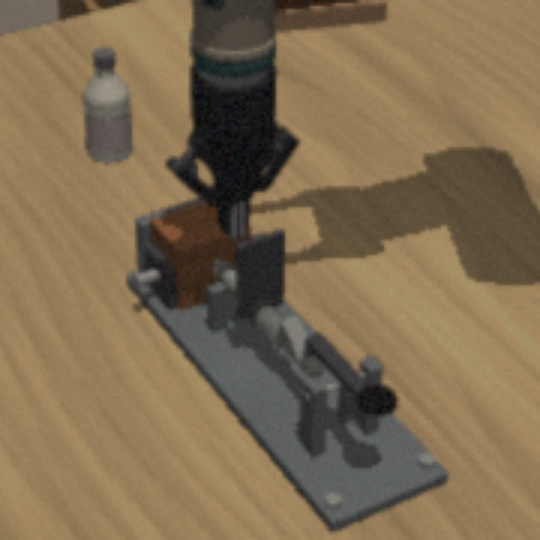

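Paddle spans (222..360, 165) and the shut fingers face it from in front at (283,275), 3 mm off centre. Advance.

>>> {"fn": "drive_tool", "kwargs": {"motion": "0 0 -1.2 0.015 0.002 0.003 0;0 0 0 0.015 0.002 0 0;0 0 0 0.012 0 0 0;0 0 0 0.01 0 0 0;0 0 0 0.01 0 0 0;0 0 0 0.01 0 0 0"}}

```text
clock: 4.1
position: [0.5362, -0.0672, 0.1165]
ee_rot: [0.012, 0.705, 0.709, 0.001]
contact_force: [-1.7, -22.4, -3.1]
width: -0.0002
```

>>> {"fn": "drive_tool", "kwargs": {"motion": "0 0 0 0.008 -0.004 0.003 0;0 0 0 0.008 -0.002 0.002 0"}}

```text
clock: 4.35
position: [0.5367, -0.0652, 0.1167]
ee_rot: [0.029, 0.701, 0.712, -0.005]
contact_force: [-2.1, -22.3, 4.4]
width: -0.0002
```

```bash
python3 st.py; python3 - <<'E'
from rig import *
import cv2
im,d=get_image("wrist");cv2.imwrite("pics/w3.png",im[:,:,::-1])
im,d=get_image("side");im=im[120:300,200:380];cv2.imwrite("pics/d3.png",cv2.resize(im[:,:,::-1],None,fx=3,fy=3))
E
```

```text
4.35 [ 0.5367 -0.0652  0.1167] -0.00019267236674965215 [ -2.1 -22.3   4.4]
[[-0.015  0.999  0.034]
 [ 0.999  0.016 -0.047]
 [-0.047  0.033 -0.998]]
[-0.22  0.3   1.78 -0.04  1.02 -0.22]
```

View pics/w3.png

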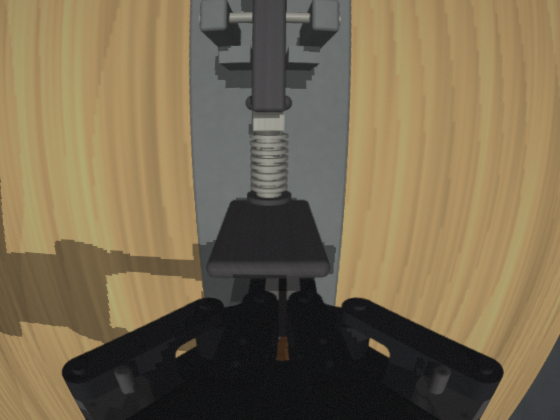

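View pics/d3.png

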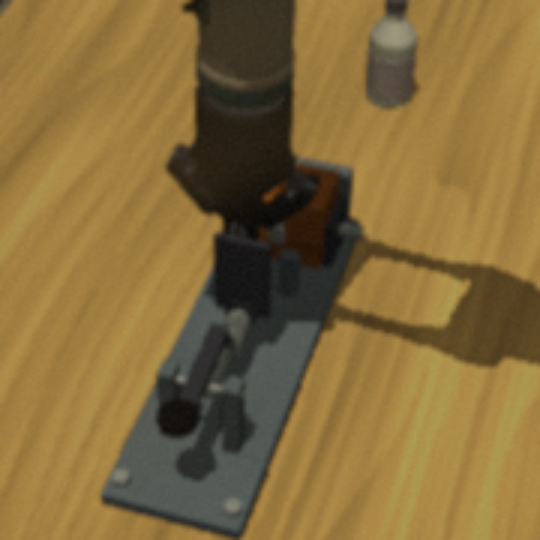

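The paddle is only partly drawn: at 22 N the arm lags its command, so I need larger shifts per row plus a tilt correction.

>>> {"fn": "drive_tool", "kwargs": {"motion": "2 3 0 0.013 -0.004 0.002 0;1 3 0 0.015 -0.004 0.002 0"}}

```text
clock: 4.7
position: [0.5358, -0.0509, 0.116]
ee_rot: [-0.012, 0.699, 0.715, 0.01]
contact_force: [4.6, -18.6, -1.8]
width: 0.0
```

```bash
python3 st.py
```

```text
4.7 [ 0.5358 -0.0509  0.116 ] 2.564798195328313e-05 [  4.6 -18.6  -1.8]
[[-0.023  1.    -0.003]
 [ 0.999  0.023  0.03 ]
 [ 0.03  -0.003 -1.   ]]
[-0.24  0.32  1.76  0.03  1.08 -0.28]
```

>>> {"fn": "drive_tool", "kwargs": {"motion": "0 0 0 0.013 -0.002 0.001 0;0 0.5 0 0.013 -0.002 0.001 0"}}

```text
clock: 4.95
position: [0.5359, -0.0377, 0.1162]
ee_rot: [-0.002, 0.698, 0.716, 0.007]
contact_force: [0.9, -19.1, -1.2]
width: 0.0001
```

```bash
python3 st.py; python3 - <<'E'
from rig import *
import cv2
im,d=get_image("wrist");cv2.imwrite("pics/w4.png",im[:,:,::-1])
E
```

```text
4.95 [ 0.5359 -0.0377  0.1162] 0.00014387386931607256 [  0.9 -19.1  -1.2]
[[-0.027  1.     0.006]
 [ 1.     0.027  0.013]
 [ 0.013  0.006 -1.   ]]
[-0.21  0.31  1.77  0.02  1.06 -0.24]
```

View pics/w4.png

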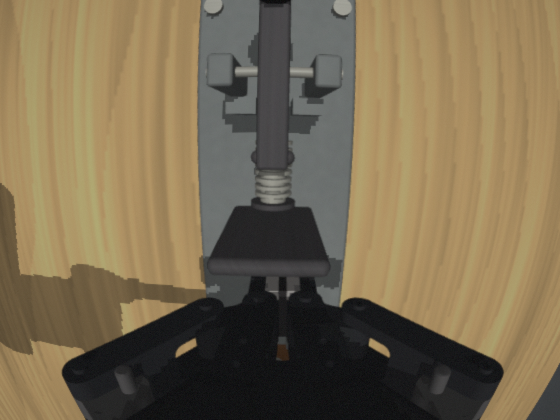

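The catch is now hidden under the rocker, and 19 N matches the spring alone at about 0.059 m. So it is past the sear, and I ease back slowly.

>>> {"fn": "drive_tool", "kwargs": {"motion": "0 0 0 0 0 0 0;0 0 0 -0.003 0 0 0;0 0 0 -0.004 0 0 0;0 0 0 -0.008 0 0 0;0 0 0 -0.012 0 0 0;0 0 0 0 0 0 0"}}

```text
clock: 5.75
position: [0.5369, -0.0705, 0.1167]
ee_rot: [0.002, 0.696, 0.718, 0.003]
contact_force: [-0.7, 1.4, -0.3]
width: -0.0001
```

```bash
python3 st.py; python3 - <<'E'
from rig import *
import cv2
im,d=get_image("wrist");cv2.imwrite("pics/w5.png",im[:,:,::-1])
E
```

```text
5.75 [ 0.5369 -0.0705  0.1167] -9.797690784037799e-05 [-0.7  1.4 -0.3]
[[-0.031  1.     0.007]
 [ 1.     0.031  0.001]
 [ 0.001  0.007 -1.   ]]
[-0.26  0.31  1.76  0.    1.07 -0.29]
```

View pics/w5.png

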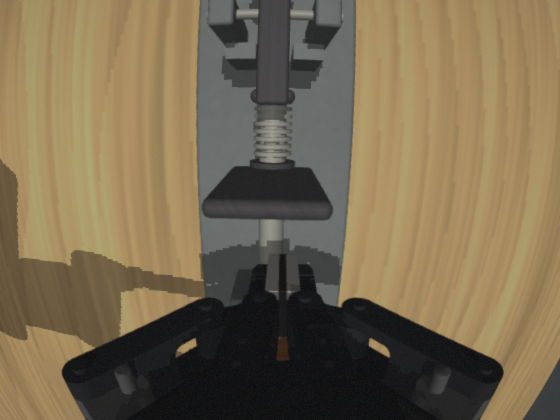

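The sear holds the striker: the paddle stays back at row 210, with clear space to the fingers and no contact force. I wait, lift, then cross over to the pad.

>>> {"fn": "drive_tool", "kwargs": {"motion": "0 0 0 0 0 0 0;0 0 0 0 0 0 0;0 0 0 0 0 0 0;0 0 0 0 0 -0.04 0;0 0 0 0 0 -0.045 0;0 0 0 0 0 0 0;0 0 0 0.045 -0.001 0 0;0 0 0 0.045 -0.001 0 0;0 0 0 0.045 0 0 0;0 0 0 0.043 0 0 0;0 0 0 0 0 0 0"}}

```text
clock: 7.18
position: [0.5258, 0.1134, 0.1987]
ee_rot: [-0.002, 0.697, 0.717, 0.0]
contact_force: [0.2, 0.7, -0.0]
width: 0.0002
```

```bash
python3 st.py; python3 - <<'E'
from rig import *
import cv2
im,d=get_image("wrist");cv2.imwrite("pics/w6.png",im[:,:,::-1])
for n in("side","scene"):
    im,d=get_image(n);im=im[120:300,200:380];cv2.imwrite(f"pics/{n}6.png",cv2.resize(im[:,:,::-1],None,fx=3,fy=3))
E
```

```text
7.175 [0.5258 0.1134 0.1987] 0.0002092934570966712 [ 0.2  0.7 -0. ]
[[-0.029  1.    -0.002]
 [ 1.     0.029  0.003]
 [ 0.003 -0.002 -1.   ]]
[0.08 0.24 1.64 0.   1.27 0.05]
```

View pics/scene6.png

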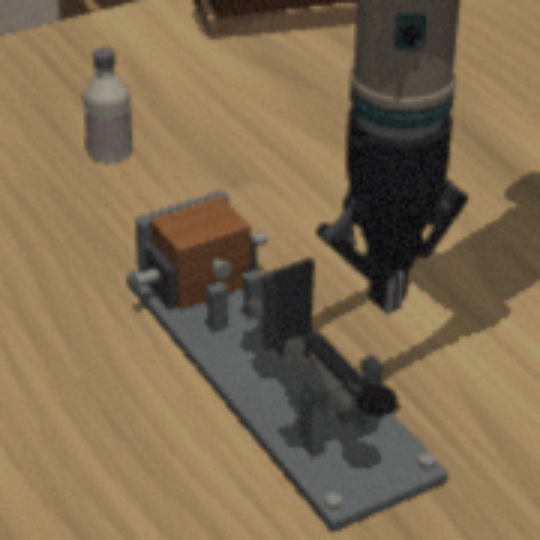

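View pics/side6.png

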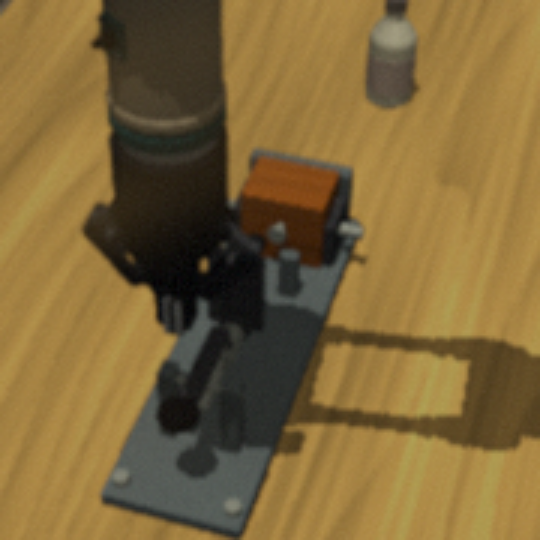

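Still cocked: the paddle is back over the coil and the pin is visible at full stand-off. The tool is over the pad, so I descend.

>>> {"fn": "drive_tool", "kwargs": {"motion": "0 0 0 -0.001 0.003 0.04 0;0 0 0 0 0 0.038 0;0 0 0 0 0 0 0"}}

```text
clock: 7.7
position: [0.5307, 0.1054, 0.1197]
ee_rot: [0.0, 0.7, 0.715, 0.0]
contact_force: [0.1, -0.8, 0.2]
width: -0.0002
```

```bash
python3 st.py; python3 - <<'E'
from rig import *
import cv2
for n in("side","scene"):
    im,d=get_image(n);im=im[120:300,200:380];cv2.imwrite(f"pics/{n}7.png",cv2.resize(im[:,:,::-1],None,fx=3,fy=3))
E
```

```text
7.7 [0.5307 0.1054 0.1197] -0.00021472833978585163 [ 0.1 -0.8  0.2]
[[-0.021  1.     0.001]
 [ 1.     0.021 -0.   ]
 [-0.     0.001 -1.   ]]
[ 0.07  0.31  1.75 -0.    1.08  0.05]
```

View pics/scene7.png

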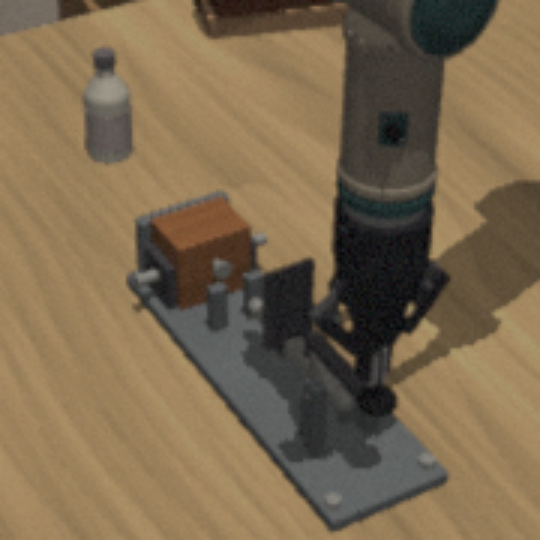

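View pics/side7.png

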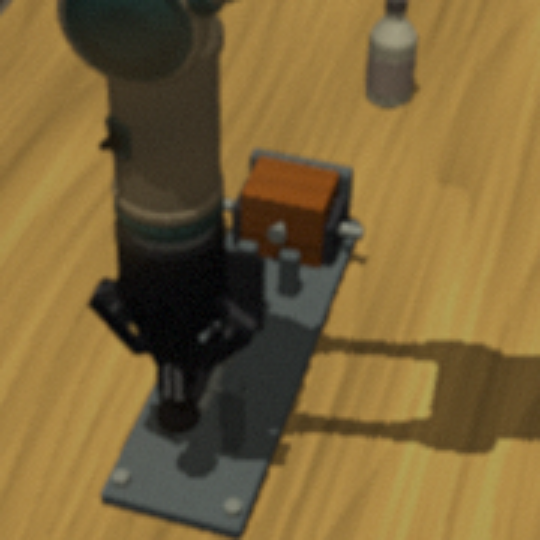

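>>> {"fn": "drive_tool", "kwargs": {"motion": "0 0 0 0.009 -0.001 0 0;0 0 0 0.001 0 0.01 0;0 0 0 0.001 0 0.01 0;0 0 0 0 0 0.01 0"}}

```text
clock: 8.3
position: [0.5365, 0.1187, 0.0967]
ee_rot: [0.006, 0.7, 0.714, 0.008]
contact_force: [0.3, 1.4, 3.5]
width: -0.0001
```

```bash
python3 st.py; python3 - <<'E'
from rig import *
import cv2
for n in("scene",):
    im,d=get_image(n);im=im[120:300,200:380];cv2.imwrite(f"pics/{n}8.png",cv2.resize(im[:,:,::-1],None,fx=3,fy=3))
E
```

```text
8.3 [0.5365 0.1187 0.0967] -7.167903233209592e-05 [0.3 1.4 3.5]
[[-0.02   1.     0.019]
 [ 1.     0.02   0.003]
 [ 0.003  0.019 -1.   ]]
[0.09 0.34 1.78 0.   1.01 0.07]
```

View pics/scene8.png

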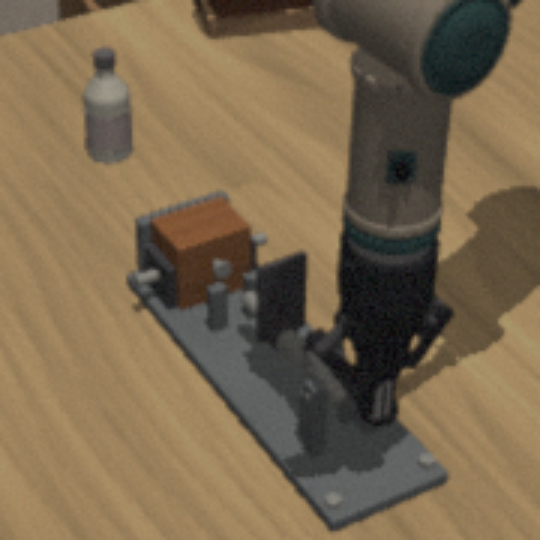

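>>> {"fn": "drive_tool", "kwargs": {"motion": "0 0 0 -0.003 -0.004 0.008 0;0 0 0 -0.001 -0.002 0.008 0;0 0 0 0 0 0 0"}}

```text
clock: 8.72
position: [0.5369, 0.1194, 0.0926]
ee_rot: [0.009, 0.7, 0.714, 0.017]
contact_force: [-2.2, -1.8, 4.7]
width: 0.0002
```

```bash
python3 st.py; python3 - <<'E'
from rig import *
import cv2
for n in("scene",):
    im,d=get_image(n);im=im[120:300,200:380];cv2.imwrite(f"pics/{n}9.png",cv2.resize(im[:,:,::-1],None,fx=3,fy=3))
E
```

```text
8.725 [0.5369 0.1194 0.0926] 0.00016124512358574333 [-2.2 -1.8  4.7]
[[-0.019  0.999  0.037]
 [ 1.     0.019  0.011]
 [ 0.011  0.037 -0.999]]
[0.09 0.33 1.8  0.01 0.97 0.06]
```

View pics/scene9.png

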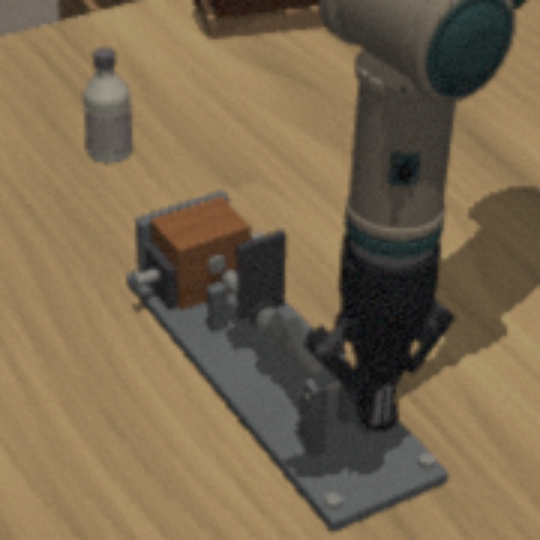

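Fired: the paddle is back at its rest position at (262,235). I lift off and inspect the pin.

>>> {"fn": "drive_tool", "kwargs": {"motion": "0 0 0 0 0 -0.03 0;0 0 0 0 0 -0.04 0;0 0 0 0 0 -0.04 0;0 0 0 -0.045 0 -0.02 0;0 0 0 -0.045 0 0 0;0 0 0 -0.045 0 0 0;0 0 0 -0.045 0 0 0;0 0 0 -0.045 0 0 0;0 0 0 0 0 0 0;0 0 0 0 0 0 0"}}

```text
clock: 10.02
position: [0.5354, -0.1148, 0.2219]
ee_rot: [0.01, 0.699, 0.715, 0.014]
contact_force: [0.9, 0.3, -0.3]
width: -0.0001
```

```bash
python3 st.py; python3 - <<'E'
from rig import *
from h import *
import cv2
im,d=get_image("wrist");im=im[0:300,180:380];cv2.imwrite("pics/w10.png",cv2.resize(im[:,:,::-1],None,fx=2,fy=2,interpolation=cv2.INTER_CUBIC))
for n in("side","scene"):
    im,d=get_image(n);im=im[120:300,200:380];cv2.imwrite(f"pics/{n}10.png",cv2.resize(im[:,:,::-1],None,fx=3,fy=3))
E
```

```text
10.025 [ 0.5354 -0.1148  0.2219] -9.401342757440565e-05 [ 0.9  0.3 -0.3]
[[-0.024  0.999  0.033]
 [ 1.     0.024  0.006]
 [ 0.005  0.033 -0.999]]
[-0.35  0.22  1.6   0.02  1.29 -0.38]
```

View pics/w10.png

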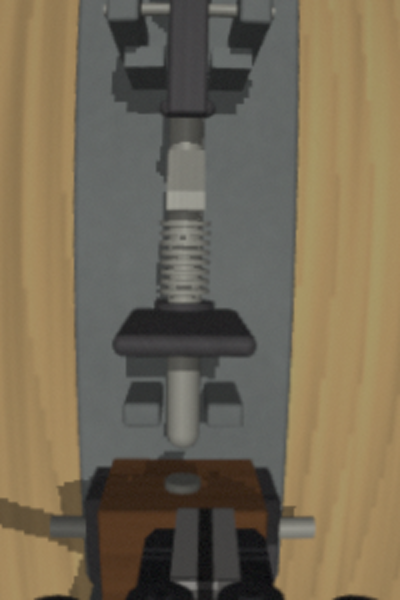

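View pics/scene10.png

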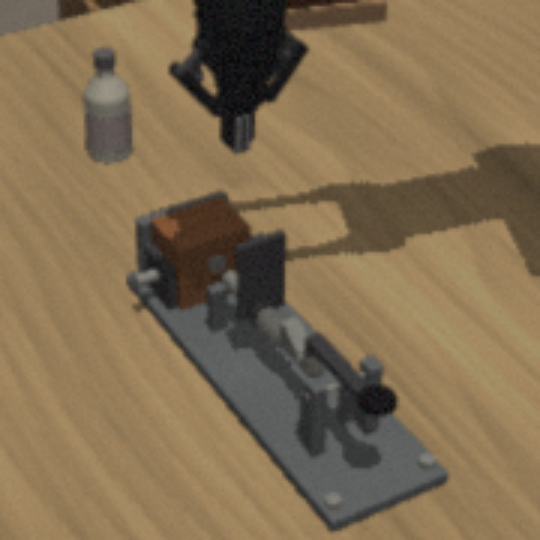

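```bash
python3 - <<'E'
from h import *
from rig import get_state
s=get_state();p,q=s["position"],s["ee_rot"]
for nm,u,v,z in [("head top, outer",271.5,238,.069),("head top, outer2",271.5,241,.069),("head bottom outer",271.5,236,.051),("head/timber top edge",271.5,246.5,.069),("timber top edge",271,254,.09),("timber top edge R",312,252,.09),("paddle front",272,176,.145),("nose",271,223,.060)]:
    print(nm,wplane(u,v,z,p,q).round(4))
E
python3 - <<'E'
import cv2
im=cv2.imread("pics/w10.png")[340:580,80:320];cv2.imwrite("pics/w10c.png",cv2.resize(im,None,fx=2.4,fy=2.4,interpolation=cv2.INTER_CUBIC))
E
```

```text
head top, outer [ 0.5317 -0.1549  0.069 ]
head top, outer2 [ 0.5317 -0.158   0.069 ]
head bottom outer [ 0.5318 -0.1597  0.051 ]
head/timber top edge [ 0.5318 -0.1639  0.069 ]
timber top edge [ 0.5313 -0.1626  0.09  ]
timber top edge R [ 0.5691 -0.1603  0.09  ]
paddle front [ 0.5306 -0.08    0.145 ]
nose [ 0.531  -0.1425  0.06  ]
```

View pics/w10c.png

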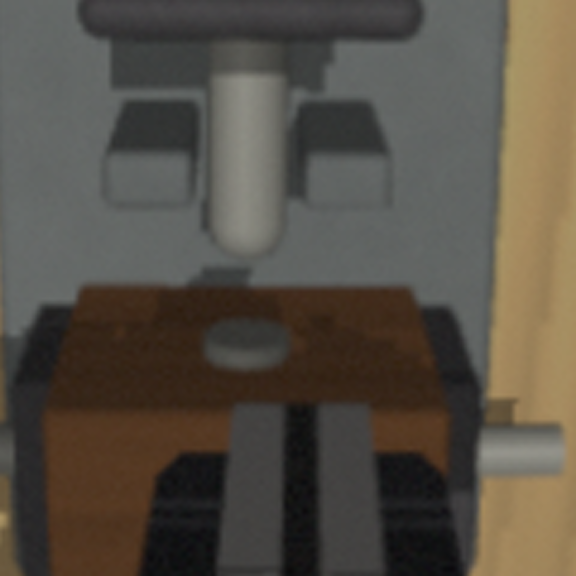

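The pin's head sits flush: its rim's back edge is at y = -0.164 against the timber face at -0.163, and no shank shows. The paddle is within 5 mm of rest, the pad is up, and the robot is clear.

```bash
python3 -c "
from rig import *
print(get_state()['contact_force'].round(1));print(sign_off())"
```

```text
[-0.5  0.7 -0.2]
the job is handed in; nothing more can be done
None
```

I cocked the driver, fired it from the sear and handed the job in at about 10 s of the 45 s allowed. The hand-in reports no verdict, so the results below are from my own checks.

- **Cocking:** I pushed the paddle back with shut fingers to about 0.059 m. The force there (19 N) matched the spring alone, so the catch was past the sear. I then backed off, and the striker stayed held with the fingers touching nothing.
- **Firing:** I pressed the thumb pad down about 11 mm, the striker shot forward, and I lifted clear.
- **Pin:** The last wrist picture shows the head against the timber, with no shank visible. The back of the head measured y ≈ -0.164 m against -0.163 m for the timber face, which agrees within the camera's 2 mm accuracy. That is no finer than the 1.5 mm limit, so the picture supports this more than the number does.
- **Striker and pad:** The paddle was about 5 mm from its starting position, inside the 15 mm allowed. The pad looked fully up, but I did not measure its angle.
- **Robot and bystanders:** The robot was clear of everything, and the force reading was only noise. The glue bottle had not moved in the last picture. The offcut and card box were outside my last close-ups, but the arm never went near them.

One thing did not go as planned. The first push stalled part-way at 22 N because the arm yields under load, so I finished with larger steps and a tilt correction.

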